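Close and latch the bread box

TASK

Slide the bread box's lid shut until it meets the rubber seal, hook the latch's wire loop down behind the keeper on the lid and under its lip, then swing the lever over and down past its dead point until it lies flat, so that the latch holds the lid drawn into the seal. Work gently by feel (a kilo of push is plenty, never over one and a half, on the loop or on the closed lever) and leave the salt shaker and the small glass beside the box standing where they are.

Things in the scene. Friction and masses are not known exactly. Their poses are not given: they have to be found in the camera images.
- bin: Wooden bread box fixed to the worktop, 265 (x) x 150 (y) x 90 mm high; origin at the centre of its underside, x from the latch end (near the robot) to the open end, z up. The front 85 mm is a fixed deck, top at z 90 mm, with the steel latch; behind it the lid slides along x, its top also at z 90 mm. All latch parts lie in the middle plane y = 0 and move in it.
- lid (a joint): Sliding lid, m: 0 = fully home, positive = slid open to +x of the box. Starts 0.03 to 0.055. Slides with about 2 N friction and stays where left. A springy rubber seal meets it at 0.005 and then resists with 5 N per mm, so by itself the lid stands at about 0.005; only the latch can hold it nearer.
- lid_knob (a point): Centre of the wooden knob on the lid, axes as the box's: 14 mm wide across (box y), 22 mm along x, its top 9 mm above this point, which is 20 mm above the lid top. Pinch it across y from above. It lies at box x = 0.055 + lid value.
- keeper_foot (a point): Point on the lid's top face straight below the +x face of the keeper's post; axes as the box's; moves with the lid. The steel keeper is an 18 mm wide post (5 mm thick, to -x of this point) whose lip juts 6 mm to +x at its top, over a base plate that reaches 21 mm to +x. The lip is 6 mm thick; the slot between plate and lip is 6.5 mm high.
- lid_top (a point): Middle of the lid's top face, axes as the box's. The keeper is packed up on a block by an unknown 0 to 14 mm: its plate's top lies 4 to 18 mm above the lid, the lip's top 16.5 to 30.5 mm. Set the loop's bar down on the plate 9 to 18 mm to +x of the post's face (feel it land), then draw it to -x under the lip until it meets the post (feel it stop).
- lever_pivot (a point): Hinge axis (along box y) of the lever, in its bracket on the deck, at box x = -0.067, z = 0.112 (22 mm above the deck). Fixed to the box, axes as the box's.
- lever (a joint): Lever angle, rad: 0 = latched, flat on its stop, pointing from the pivot to -x of the box; pi/2 = straight up; more = leaning to +x over the keeper (stop at 2.35). Starts 1.85 to 2.25. Friction 0.05 N m, stays where left. With the loop hooked, pushing its end over and down takes some 5 N until the dead point at about 0.3 rad; past it the lever snaps onto its stop.
- lever_end (a point): Point on the lever's upper face (the face that looks up when it is flat), 50 mm from the pivot along the lever, where to press. The lever is a plate 16 mm wide and 4 mm thick, ending 57 mm from the pivot in a rolled edge; at angle 0 its upper face is 5 mm above the pivot axis. Axes turn with the lever; at angle 0 as the box's.
- bumper: Black rubber stop under the latched lever, a round stud 12 mm across and 23 mm high on the deck, 42 mm to -x of the lever pivot; origin at the centre of its foot. The lever at angle 0 just rests on it.
- loop (a joint): Angle of the wire loop to the lever, rad: this value minus the lever's angle is the loop's elevation above the box's +x. Starts 2.95 to 3.45 (standing up). Stiff hinge (0.02 N m), stays where left: it turns along with the lever unless its bar is already caught under the keeper's lip.
- loop_hinge (a point): Hinge of the loop on the lever (axis along box y), 20 mm from the lever pivot; at lever angle 0 it is 19.6 mm to -x of and 4.2 mm below the pivot, and it turns round the pivot with the lever. Axes as the lever's.
- loop_grip (a point): Centre of the black roller, 15 mm thick and 15 mm wide (box y), that turns freely on a pin at the loop's free end; pinch it across y from above. It lies 18 mm beyond the bar along the loop and 24 mm above the loop's line. Held here, loop and lever together let it go anywhere in the middle plane within their reach, turning on its pin.
- loop_bar (a point): Middle of the loop's cross bar, a steel rod 5 mm thick, 33 mm long along y, 60 mm from the loop's hinge. Axes: the loop's own, x along the loop from its hinge, z up when it lies flat. Hooked, the bar's middle is 2 to 5 mm to +x of the keeper post's face and 6 to 22 mm above the lid top.
- salt: Glass salt shaker with a grey cap, 44 mm across, 90 mm tall, loose, beside the box on its +y side. Origin at the centre of its foot.
- shot_glass: Small clear glass, 55 mm across, 63 mm tall, loose, beside the box on its -y side. Origin at the centre of its foot.
Mind the look-alikes: they are no part of the job. Leave any blue look-alike of the shot_glass alone.

How it is judged (in metres and radians):
On the way, in this order (a step that is already met when the one before it is completed fails the run):
1. the lid is slid shut onto the seal (within 7 mm of home) (value of joint lid below 0.007 m), for 0.2 s.
2. the loop's bar is behind the keeper's post and under its lip, the lever not yet thrown (x of loop_bar in the frame of keeper_foot between 0 and 0.0055 m and z of loop_bar in the frame of keeper_foot below 0.0235 m and value of joint lever above 0.5 rad), for 0.2 s.
At the end, for the whole second after the job is handed in: The lever lies flat on its stop past the dead point (below 0.1 rad) and at rest, the loop's bar is caught behind the keeper's post under its lip, the lid is held within 2.5 mm of home, and the salt shaker and small glass stand upright within 30 mm of where they were (value of joint lever below 0.1 rad and velocity of joint lever below 0.1 rad/s and value of joint lid below 0.0025 m and x of loop_bar in the frame of keeper_foot between 0 and 0.0055 m and z of loop_bar in the frame of keeper_foot below 0.0235 m and distance of each of salt, shot_glass from where it was at the start of the episode below 0.03 m and angle between each of salt, shot_glass's own z axis and vertical below 0.2 rad); the robot touches nothing.
It fails at once if the loop is pressed or pulled against the keeper with more than 16 N while the fingers are on the loop (contact force between loop and lid above 16 N and contact force between the fingers and loop above 0.5 N).
It fails at once if the lever is forced down on its rubber stop with more than 25 N (contact force between lever and bumper above 25 N).
It fails at once if the salt shaker or the small glass is knocked over or shoved away (distance of any of salt, shot_glass from where it was at the start of the episode above 0.03 m or angle between any of salt, shot_glass's own z axis and vertical above 0.6 rad).
It also fails if it takes over 67 s, if anything falls off the work surface, if the arm or the gripper's body presses on something with over 40 N, if the wrist force passes 120 N, or if a joint passes its speed limit or range.

ROBOT

A 7-joint arm with a two-finger parallel gripper is mounted at the origin on the work surface; the furniture and walls round the work are solid. World frame = base frame: x ahead of the robot, y to its left, z up, the work surface at z = 0. Lengths are in m, angles in degrees, forces in N, time in s.
With the tool pointing down it reaches from about 0.425 to 0.875 m from the base axis. Payload 4.7 kg.
Tool frame: the origin (TCP) lies between the finger pads; the fingertips stand 8 mm ahead of it and the grasp point (between the pads) lies 11 mm behind it; z points along the fingers, y is the line along which they close (so a half turn about z gives the same grasp; the last joint's range is limited). The gripper opens to 87 mm and grips with 3 to 60 N. Pads are 19 mm wide; open, the fingers measure 117 mm over their backs; the gripper's body (75 mm by 190 mm) begins 51 mm behind the grasp point.
Start: joints at [-71.557, 18.392, -4.016, 83.108, 1.295, 78.541, -3.26], TCP at [0.197, 0.619, 0.231] pointing down, gripper open.
Joint ranges: [-163.93, 163.93], [-17.29, 119.83], [-79.2, 71.16], [3.27, 140.29], [-89.18, 269.18], [5.43, 117.66], [-154.24, 154.24]. Speed limits (degrees/s): [147.25, 147.25, 180, 180, 180, 180, 180].

INTERFACE

Orientations are given as [roll, pitch, yaw] about the fixed x, y, z axes, in that order (R = Rz(yaw) Ry(pitch) Rx(roll)).
In Python, from cell import env, viewer gives the robot as it stands. The module is installed in compiled form; this text tells all that it offers.
- The arm moves only by the tool arm_command, never from a script. Its argument "series" is a list of rows, each a list of 2 entries, a list of its own where there are three numbers: the shift along the tool's x, y, z in mm, then the turn about the tool's z in rad. A call has exactly 5 rows; each row is the pose to reach, as a shift and turn from the pose commanded when the call began, along the tool's axes at that moment; what a row does not reach only later rows make up. A row lasts 1/10 s, in which the tool goes at most 50 mm and 8.59 degrees, less where a joint would pass 70% of its speed; a pose out of reach is approached as far as the arm can. A call with a gripper value outside its range is refused whole. "grip" is the gripper command: -1 is fully open, 1 is shut, values between are in proportion, set as the call begins (left out, the last holds). The fingers move at their own pace and stop on an object; "grip_force" is the grip in N (left out, the last holds). Time passes only in rows, so rows that repeat a pose let the fingers close, or fill a call up. It gives the time, the measured TCP pose, the force, the opening and the grip force at its end, in the units of the state.
- env.get_obs(): the state, without advancing time (a new reading comes with each control period).
- viewer.read_camera(name): name is "scene" or "top" or "wrist"; returns (picture, depth): 480x640x3 uint8, blue, green, red; 480x640 float32, m along the optical axis (not along the pixel's ray), 0 where there is no reading.
- viewer.calibration(name): a dict with "K" (3x3 intrinsics, pixels), "T" (4x4, takes a point from camera to world coordinates); the wrist camera has in their place "hand_eye" (4x4, takes a point from camera to tool coordinates, whose origin is the TCP and whose axes are the flange's). Camera axes: x right, y up, looking along -z (the intrinsics and any distortion apply to the point x, -y, -z); pixel columns grow to the right and rows downward; lengths in m; the calibration is good to about 2 mm. A picture is of the moment at which its call begins: read the wrist's pose just before it. calibration takes no time and is no camera call.
- env.sign_off(): hands the job in; it is judged then, once.
The state is a dict: "time_s": time; "qpos": joint angles; "joint_velocities": joint speeds; "effort": joint torques, N m; "tool_pos": TCP position; "tool_rot": TCP orientation; "force": force on the tool from outside, world axes, zero at the start; "wrist_torque": the same for the moment, N m; "grip_width": finger opening in m; "grasp_force": force on a finger pad.
Only numpy, scipy, OpenCV 4.12 (cv2) and the standard library are available. Lean on these libraries where they do the work, as an engineer would, in place of code of your own. Each camera call takes 0.05 s, during which the arm holds its last target. There are 200 camera calls.

## Working session

There is one attempt and no reset: what is moved stays moved. The work goes in short steps, Python scripts to look and compute and a tool call to move; the robot and the scene stay as the last step left them, time stands still between calls to the robot, and variables do not carry over. Pictures are saved under pics/ and viewed, at most 10 in all, crops included, and the job is handed in when it is done.

Besides the shell and the picture viewer there is one more tool, called after "Request:" by a JSON object that holds its "api" and its "payload". arm_command: Moves the arm, as the interface text tells. Its arguments: {"type":"object","properties":{"series":{"type":"array"},"grip":{"type":"number"},"grip_force":{"type":"number"}},"required":["series"]}

```bash
mkdir -p pics; ls
cat > h.py <<'E'
import numpy as np, cv2
from cell import env, viewer
from scipy.spatial.transform import Rotation as R
def cam(n):
    o=env.get_obs(); p,d=viewer.read_camera(n); c=viewer.calibration(n); K=np.array(c["K"])
    if "T" in c: T=np.array(c["T"])
    else:
        T=np.eye(4); T[:3,:3]=R.from_euler('xyz',o["tool_rot"],degrees=True).as_matrix(); T[:3,3]=o["tool_pos"]; T=T@np.array(c["hand_eye"])
    return p,d,K,T
def pts(d,K,T):
    v,u=np.mgrid[:480,:640]; x=(u-K[0,2])/K[0,0]*d; y=(v-K[1,2])/K[1,1]*d
    P=np.stack([x,-y,-d],-1); return P@T[:3,:3].T+T[:3,3]
def proj(X,K,T):
    q=(np.asarray(X)-T[:3,3])@T[:3,:3]; return np.array([K[0,0]*q[...,0]/-q[...,2]+K[0,2],K[1,1]*-q[...,1]/-q[...,2]+K[1,2]]).T
E
python3 - <<'E'
from h import *
for n in("scene","top"):
    p,d,K,T=cam(n); cv2.imwrite(f"pics/{n}0.png",p); np.savez(f"{n}0.npz",p=p,d=d,K=K,T=T); print(n,T.round(3).tolist(),viewer.calibration(n).keys(),K[0,0])
print(env.get_obs())
E
```

```text
pics
scene [[0.835, 0.379, -0.399, 0.228], [-0.55, 0.57, -0.61, -0.478], [-0.004, 0.729, 0.685, 0.693], [0.0, 0.0, 0.0, 1.0]] dict_keys(['K', 'T']) 444.33149160977433
top [[0.0, 0.994, -0.113, 0.452], [-1.0, -0.002, -0.018, 0.035], [-0.018, 0.113, 0.993, 0.948], [0.0, 0.0, 0.0, 1.0]] dict_keys(['K', 'T']) 501.5008649390373
{'time_s': 0.1, 'qpos': array([-71.55641447,  18.43513969,  -4.0150825 ,  83.16833288,
         1.29556087,  78.54178952,  -3.25965773]), 'joint_velocities': array([-0.18199871, -0.08332476,  0.09030587, -0.2399994 ,  0.04171748,
       -0.11896773, -0.02326411]), 'effort': array([ 8.97156474e-05, -4.92569625e+01, -4.05466827e-01, -3.13399315e+01,
       -6.41133101e-02,  3.93633870e-02,  7.18418596e-05]), 'tool_pos': array([0.19683275, 0.61896613, 0.22956343]), 'tool_rot': array([-1.79900001e+02,  6.22190493e-03,  1.62366052e+02]), 'force': array([ 0.81835067, -0.41344553, -0.13405253]), 'wrist_torque': array([-0.02488456, -0.02215198, -0.01900785]), 'grasp_force': 0.0, 'grip_width': 0.08685208703373452}
```

View pics/scene0.png

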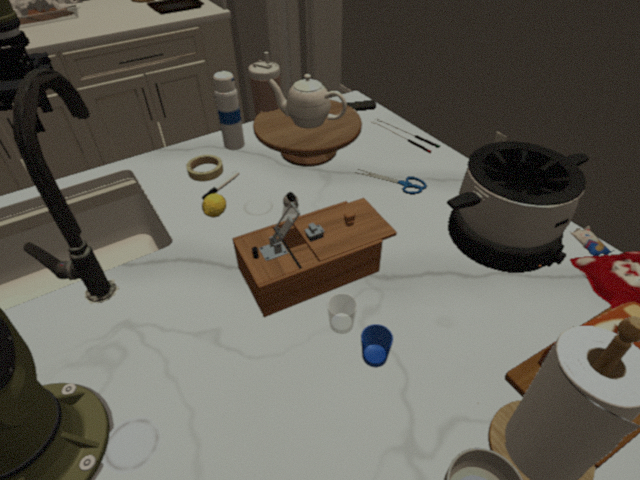

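View pics/top0.png

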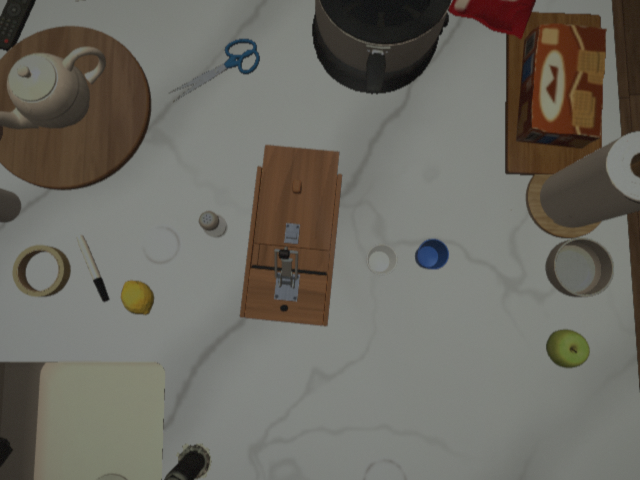

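Run:
```python
from h import *
z=np.load("top0.npz"); p,d,K,T=[z[k] for k in "pdKT"]; P=pts(d,K,T)
roi=np.zeros((480,640),bool); roi[135:335,230:350]=1
hsv=cv2.cvtColor(p,cv2.COLOR_BGR2HSV)
wood=roi&(abs(P[...,2]-.09)<.006)&(hsv[...,1]>70)
XY=P[wood][:,:2]; print(len(XY),np.median(P[wood][:,2]))
# side edges per row -> direction
L=[];Rr=[]
for v in range(140,330):
    u=np.where(wood[v])[0]
    if len(u)>20: L.append(P[v,u[0],:2]);Rr.append(P[v,u[-1],:2])
L=np.array(L);Rr=np.array(Rr)
for s in(L,Rr):
    m=s[:,0]; 
    for lo,hi in((m.min(),m.min()+.12),(m.min()+.15,m.max())):
        k=(m>=lo)&(m<=hi); f=np.polyfit(s[k,0],s[k,1],1); print("slope deg",np.degrees(np.arctan(f[0])),f)
cnt=max(cv2.findContours(cv2.morphologyEx(wood.astype(np.uint8),cv2.MORPH_CLOSE,np.ones((15,15))),0,1)[0],key=cv2.contourArea)
q=np.array([P[c[0][1],c[0][0],:2] for c in cnt],np.float32)*1000
print(cv2.minAreaRect(q), q.min(0),q.max(0))
dk=roi&(P[...,2]>.096)
n,l,s,c=cv2.connectedComponentsWithStats(dk.astype(np.uint8))
for i in range(1,n):
    if s[i,4]>8: k=l==i; print(s[i],P[k].mean(0).round(4),P[k].min(0).round(3),P[k].max(0).round(3))
for nm,(u,v,w) in dict(salt=(212,222,22),glass=(381,259,18),blue=(432,254,20)).items():
    S=P[v-w:v+w,u-w:u+w].reshape(-1,3); S=S[S[:,2]>.02]; print(nm,np.median(S,0).round(3),S.min(0).round(3),S.max(0).round(3))
cv2.imwrite("pics/boxtop.png",cv2.resize(p[140:335,230:400],None,fx=3,fy=3,interpolation=cv2.INTER_CUBIC))
```

```text
11701 0.09015520385751652
slope deg 18.161294293576997 [0.32803487 0.02005512]
slope deg -9.209662191694866 [-0.16213772  0.26226502]
slope deg -5.785623900918382 [-0.1013228   0.07708181]
slope deg 4.337916730935782 [ 0.07585592 -0.03131835]
((571.3405151367188, 93.4220199584961), (149.56893920898438, 308.8423767089844), 84.23007202148438) [410.8804      9.2511425] [725.5987 182.4177]
[292 180  10  14 114] [0.6414 0.0847 0.1237] [0.452 0.035 0.097] [0.655 0.093 0.948]
[284 224  16  21 283] [0.564  0.0935 0.1104] [0.547 0.081 0.103] [0.581 0.107 0.122]
[274 247  25  42 621] [0.5046 0.0987 0.1607] [0.452 0.035 0.096] [0.534 0.119 0.948]
[280 305   8   7  45] [0.4396 0.1062 0.1133] [0.435 0.101 0.103] [0.445 0.112 0.118]
salt [0.586 0.236 0.079] [0.452 0.035 0.02 ] [0.609 0.259 0.948]
glass [ 0.532 -0.072  0.052] [ 0.452 -0.089  0.02 ] [0.552 0.035 0.948]
blue [ 0.537 -0.164  0.051] [ 0.452 -0.18   0.02 ] [0.56  0.035 0.948]
```

View pics/boxtop.png

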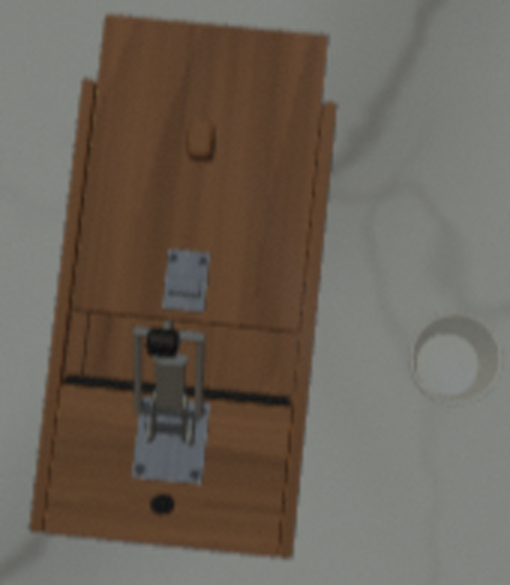

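Run:
```python
from h import *
z=np.load("scene0.npz"); p,d,K,T=[z[k] for k in "pdKT"]; P=pts(d,K,T)
for u,v in [(100,290),(60,200),(40,130),(36,85),(55,75),(82,110),(35,250),(10,15),(15,60),(8,90),(25,75),(5,340),(50,430)]: print((u,v),P[v,u].round(3))
z=np.load("top0.npz"); p,d,K,T=[z[k] for k in "pdKT"]; P=pts(d,K,T)
print(env.get_obs()['tool_pos'],proj([.197,.619,.23],z['K'],z['T']))
o=np.array([.549,.0955]);a=np.radians(-5.8);ex=np.array([np.cos(a),np.sin(a)]);ey=np.array([-ex[1],ex[0]])
B=np.stack([(P[...,:2]-o)@ex,(P[...,:2]-o)@ey,P[...,2]],-1)
def show(n,r,zlo,zhi):
    S=B[r[1]:r[3],r[0]:r[2]].reshape(-1,3);S=S[(S[:,2]>zlo)&(S[:,2]<zhi)];print(n,len(S),np.median(S,0).round(4),np.percentile(S,5,axis=0).round(4),np.percentile(S,95,axis=0).round(4))
show("knob",(288,176,306,200),.106,.13)
show("keeper",(280,222,304,248),.094,.13)
show("keepertop",(280,222,304,248),.114,.14)
show("latch hi",(270,240,305,295),.15,.3)
show("roller",(276,245,292,262),.17,.3)
show("bumper",(278,303,292,314),.108,.13)
for v in range(222,300,3): print(v,[tuple((B[v,u]*1000).round(0).astype(int)) for u in (281,286,291)])
```

```text
(100, 290) [0.169 0.25  0.029]
(60, 200) [0.179 0.265 0.238]
(40, 130) [0.187 0.566 0.227]
(36, 85) [0.219 0.339 0.399]
(55, 75) [0.251 0.391 0.39 ]
(82, 110) [0.271 0.431 0.305]
(35, 250) [0.102 0.301 0.133]
(10, 15) [0.226 0.59  0.44 ]
(15, 60) [0.201 0.564 0.371]
(8, 90) [0.169 0.527 0.333]
(25, 75) [0.206 0.562 0.341]
(5, 340) [ 0.072 -0.001  0.24 ]
(50, 430) [ 0.055 -0.038  0.084]
[0.19683275 0.61896613 0.22956343] [-94.95634189 485.86417578]
knob 108 [ 0.094  -0.0006  0.1177] [ 0.0855 -0.0066  0.1107] [0.1045 0.0058 0.1205]
keeper 283 [ 0.0143 -0.0005  0.1077] [ 0.0005 -0.0108  0.1045] [0.0309 0.0106 0.1209]
keepertop 77 [ 0.0123 -0.0004  0.1194] [ 0.007  -0.0086  0.1172] [0.0175 0.008  0.1215]
latch hi 296 [-0.0308 -0.0016  0.1771] [-0.0413 -0.0176  0.1519] [-0.0199  0.017   0.214 ]
roller 136 [-2.76e-02 -2.00e-04  2.11e-01] [-0.0352 -0.0077  0.177 ] [-0.0187  0.0149  0.2145]
bumper 42 [-1.099e-01 -1.000e-04  1.137e-01] [-0.1148 -0.0048  0.1121] [-0.1052  0.0051  0.1162]
222 [(np.int64(36), np.int64(22), np.int64(93)), (np.int64(37), np.int64(13), np.int64(92)), (np.int64(38),
[... 2799 characters left out ...]
(128))]
285 [(np.int64(-73), np.int64(8), np.int64(116)), (np.int64(-71), np.int64(1), np.int64(95)), (np.int64(-71), np.int64(-9), np.int64(118))]
288 [(np.int64(-77), np.int64(9), np.int64(92)), (np.int64(-76), np.int64(0), np.int64(95)), (np.int64(-75), np.int64(-8), np.int64(91))]
291 [(np.int64(-82), np.int64(9), np.int64(90)), (np.int64(-81), np.int64(0), np.int64(92)), (np.int64(-80), np.int64(-8), np.int64(93))]
294 [(np.int64(-87), np.int64(8), np.int64(92)), (np.int64(-86), np.int64(0), np.int64(93)), (np.int64(-86), np.int64(-9), np.int64(92))]
297 [(np.int64(-92), np.int64(8), np.int64(91)), (np.int64(-91), np.int64(-1), np.int64(91)), (np.int64(-91), np.int64(-9), np.int64(92))]
```

```bash
cat >> h.py <<'E'
O=np.array([.5485,.0955,0]); RB=R.from_euler('z',-5.8,degrees=True).as_matrix()
def box2w(b): return O+RB@np.asarray(b,float)
def w2box(w): return RB.T@(np.asarray(w)-O)
def shift(w,pos,rot): return (R.from_euler('xyz',rot,degrees=True).as_matrix().T@(np.asarray(w)-pos)*1000).round(1)
E
python3 - <<'E'
from h import *
o=env.get_obs();p,r=o['tool_pos'],o['tool_rot']
print(shift([.35,.58,.38],p,r))
r2=[180,0,174.2];k=box2w([.0945,0,.3])
a=np.array([.35,.58,.38]);b=np.array([.6,.3,.38]);print(shift(b,a,r2),shift(k,b,r2),k, shift(box2w([.0945,0,.18]),k,r2))
E
```

```text
[-157.8    9.  -150.4]
[-277.  -253.3   -0. ] [ -63.9 -208.7   80. ] [0.64251623 0.08595018 0.3       ] [  0.  -0. 120.]
```

Request:
{"api": "arm_command", "payload": {"series": [[[0,0,-45],0],[[-30,2,-90],-0.07],[[-70,4,-130],-0.14],[[-115,6,-150],-0.206],[[-158,9,-150],-0.206]], "grip": -1}}

```text
time_s: 0.6
tool_pos: [0.3492, 0.5815, 0.3848]
tool_rot: [179.6, 0.1, 174.4]
force: [0.3, 0.2, -0.5]
grip_width: 0.0872
grasp_force: 0.0
```

Request:
{"api": "arm_command", "payload": {"series": [[[-34,-31,0],0],[[-68,-62,0],0],[[-102,-93,0],0],[[-136,-124,0],0],[[-170,-155,0],0]]}}

```text
time_s: 1.1
tool_pos: [0.5031, 0.4074, 0.38]
tool_rot: [-180.0, -0.0, 174.2]
force: [0.6, -0.1, -0.3]
grip_width: 0.0873
grasp_force: 0.0
```

Request:
{"api": "arm_command", "payload": {"series": [[[-30,-32,0],0],[[-60,-64,0],0],[[-90,-98,0],0],[[-118,-142,10],0],[[-140,-180,30],0]]}}

```text
time_s: 1.6
tool_pos: [0.6242, 0.2149, 0.3517]
tool_rot: [179.9, 0.2, 174.1]
force: [0.5, 0.5, -0.3]
grip_width: 0.0869
grasp_force: 0.0
```

```bash
cat > st.py <<'E'
from h import *
import sys
def st(*targets):
    o=env.get_obs();p,r=o['tool_pos'],o['tool_rot']
    print('t',round(o['time_s'],2),'box',(w2box(p)*1000).round(1),'rot',np.round(r,1),'F',(RB.T@o['force']).round(1),'w',round(o['grip_width']*1000,1),'gf',round(o['grasp_force'],1))
    for t in targets: print('->',t,shift(box2w(np.array(t)/1000),p,r),'turn',round(np.radians((r[2]-174.2+180)%360-180),3))
if __name__=="__main__": st(*[eval(a) for a in sys.argv[1:]])
E
python3 st.py [94.5,0,220] [94.5,0,105]
```

```text
t 1.6 box [ 63.3 126.4 351.7] rot [179.9   0.2 174.1] F [ 0.5  0.6 -0.3] w 86.9 gf 0.0
-> [94.5, 0, 220] [ -31.  -126.5  131.7] turn -0.001
-> [94.5, 0, 105] [ -30.7 -126.6  246.7] turn -0.001
```

Request:
{"api": "arm_command", "payload": {"series": [[[-8,-40,10],0],[[-16,-75,40],0],[[-24,-105,75],0],[[-30,-119,110],0],[[-30,-119,125],0]]}}

```text
time_s: 2.1
tool_pos: [0.6389, 0.0911, 0.2218]
tool_rot: [-179.8, -0.3, 173.8]
force: [0.5, -0.4, -0.7]
grip_width: 0.0867
grasp_force: 0.0
```

Run:
```python
from h import *
import st
p,d,K,T=cam("wrist"); cv2.imwrite("pics/w1.png",p); np.savez("w1.npz",p=p,d=d,K=K,T=T)
st.st([94.5,0,105])
P=(pts(d,K,T)-O)@RB
m=(P[...,2]>.112)&(P[...,2]<.13)&(abs(P[...,1])<.03)&(d>0)
for lo,hi in((.075,.115),(-.02,.04)):
    S=P[m&(P[...,0]>lo)&(P[...,0]<hi)]
    if len(S)>20: print(len(S),np.percentile(S,[3,50,97],axis=0).round(4).tolist())
print(proj(box2w([.0945,0,.119]),K,T))
```

```text
t 2.15 box [ 89.3   7.6 220.6] rot [-179.9   -0.4  174. ] F [-0.  -0.3 -1.6] w 87.1 gf 0.0
-> [94.5, 0, 105] [ -6.1  -7.3 115.6] turn -0.003
514 [[0.0888, -0.0079, 0.1146], [0.0981, -0.0013, 0.1182], [0.1083, 0.0054, 0.1199]]
447 [[0.0109, -0.0098, 0.118], [0.016, -0.0016, 0.1192], [0.0213, 0.0072, 0.1206]]
[310.60697234 238.53948747]
```

View pics/w1.png

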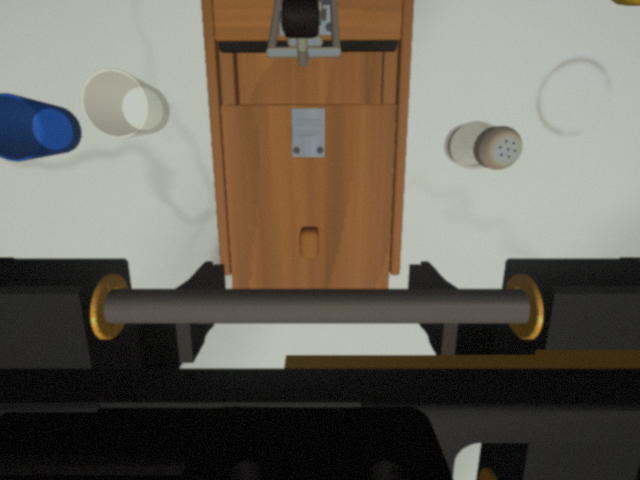

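```bash
python3 - <<'E'
from h import *
print(np.round(viewer.calibration("wrist")["hand_eye"],3)); z=np.load("w1.npz");print(z['T'].round(3))
P=(pts(z['d'],z['K'],z['T'])-O)@RB
for u,v in [(320,305),(100,280),(430,280),(210,290),(320,390),(200,450),(440,350),(460,400),(600,360)]: print((u,v),(pts(z['d'],z['K'],np.array(viewer.calibration("wrist")["hand_eye"]))[v,u]*1000).round(0))
E
python3 st.py [95,0,150] [95,0,105]
```

```text
[[-0.     0.969  0.248  0.067]
 [ 1.     0.     0.    -0.   ]
 [ 0.     0.248 -0.969 -0.154]
 [ 0.     0.     0.     1.   ]]
[[ 0.108 -0.964 -0.241  0.573]
 [ 0.994  0.103  0.03   0.099]
 [-0.004 -0.243  0.97   0.376]
 [ 0.     0.     0.     1.   ]]
(320, 305) [ 31.   1. -79.]
(100, 280) [ 37. -48. -78.]
(430, 280) [ 10.  47. -12.]
(210, 290) [ 33. -25. -75.]
(320, 390) [  26.    1. -101.]
(200, 450) [  25.  -16. -113.]
(440, 350) [ -6.  43. -40.]
(460, 400) [  26.   23. -103.]
(600, 360) [ 24.  57. -89.]
t 2.15 box [ 89.3   7.6 220.6] rot [-179.9   -0.4  174. ] F [-0.  -0.3 -1.6] w 87.1 gf 0.0
-> [95, 0, 150] [-6.3 -7.4 70.6] turn -0.003
-> [95, 0, 105] [ -6.6  -7.3 115.6] turn -0.003
```

Request:
{"api": "arm_command", "payload": {"series": [[[-2,-3,20],0],[[-3,-5,40],0],[[-3,-5,60],0],[[-3,-5,70],0],[[-3,-5,70],0]], "grip": 0.1}}

```text
time_s: 2.65
tool_pos: [0.6422, 0.0921, 0.1553]
tool_rot: [180.0, -0.1, 174.3]
force: [-0.8, -0.6, -0.5]
grip_width: 0.0548
grasp_force: 0.0
```

```bash
python3 st.py [96,-0.5,105]
```

```text
t 2.65 box [ 93.6   6.1 155.3] rot [ 1.800e+02 -1.000e-01  1.743e+02] F [-0.7 -0.7 -0.5] w 54.8 gf 0.0
-> [96, -0.5, 105] [-2.5 -6.6 50.3] turn 0.002
```

Request:
{"api": "arm_command", "payload": {"series": [[[-2,-7,10],0],[[-2,-7,25],0],[[-2,-7,40],0],[[-2,-7,50],0],[[-2,-7,50],0]]}}

```text
time_s: 3.15
tool_pos: [0.6426, 0.0829, 0.1034]
tool_rot: [-179.9, -0.2, 174.2]
force: [-0.1, -0.7, -0.5]
grip_width: 0.0394
grasp_force: 0.0
```

```bash
python3 st.py [96,-0.5,105]
```

```text
t 3.15 box [ 94.9  -3.  103.4] rot [-179.9   -0.2  174.2] F [-0.1 -0.7 -0.5] w 39.4 gf 0.0
-> [96, -0.5, 105] [-1.1  2.5 -1.6] turn -0.0
```

Request:
{"api": "arm_command", "payload": {"series": [[[-1,2,-1],0],[[-1,2,-1],0],[[-1,2,-1],0],[[-1,2,-1],0],[[-1,2,-1],0]], "grip": 1, "grip_force": 15}}

```text
time_s: 3.65
tool_pos: [0.6457, 0.0842, 0.1076]
tool_rot: [-180.0, 0.1, 174.1]
force: [-0.8, -0.9, 1.8]
grip_width: 0.014
grasp_force: 15.0
```

Request:
{"api": "arm_command", "payload": {"series": [[[2,0,0],0],[[6,0,0],0],[[11,0,0],0],[[16,0,0],0],[[20,0,0],0]]}}

```text
time_s: 4.15
tool_pos: [0.6254, 0.0863, 0.1075]
tool_rot: [-180.0, 0.1, 174.1]
force: [2.0, -3.1, 4.0]
grip_width: 0.0137
grasp_force: 15.0
```

```bash
python3 st.py [60,0,105]
```

```text
t 4.15 box [ 77.4  -1.4 107.5] rot [-1.800e+02  1.000e-01  1.741e+02] F [ 2.3 -2.9  4. ] w 13.7 gf 15.0
-> [60, 0, 105] [17.4  1.3  2.5] turn -0.001
```

Request:
{"api": "arm_command", "payload": {"series": [[[4,0,0],0],[[8,0,0],0],[[11,0,0],0],[[12,0,0],0],[[12,0,0],0]]}}

```text
time_s: 4.65
tool_pos: [0.6133, 0.0876, 0.1075]
tool_rot: [-180.0, 0.0, 174.2]
force: [1.2, -3.6, 5.6]
grip_width: 0.0136
grasp_force: 15.0
```

Request:
{"api": "arm_command", "payload": {"series": [[[0.5,0,0],0],[[1,0,0],0],[[1.5,0,0],0],[[2,0,0],0],[[2,0,0],0]]}}

```text
time_s: 5.15
tool_pos: [0.6116, 0.0877, 0.1075]
tool_rot: [-180.0, 0.0, 174.1]
force: [0.4, -4.0, 6.0]
grip_width: 0.014
grasp_force: 15.0
```

```bash
python3 st.py [60,0,105]
```

```text
t 5.15 box [ 63.6  -1.3 107.5] rot [-180.     0.   174.1] F [ 0.8 -3.9  6. ] w 14.0 gf 15.0
-> [60, 0, 105] [3.6 1.3 2.5] turn -0.001
```

Request:
{"api": "arm_command", "payload": {"series": [[[0.5,0,0],0],[[1,0,0],0],[[1.5,0,0],0],[[1.5,0,0],0],[[1.5,0,0],0]]}}

```text
time_s: 5.65
tool_pos: [0.6101, 0.0879, 0.1075]
tool_rot: [-180.0, 0.0, 174.2]
force: [1.5, -2.9, 5.0]
grip_width: 0.0141
grasp_force: 15.0
```

Run:
```python
from h import *
import st; st.st()
p,d,K,T=cam("top");P=(pts(d,K,T)-O)@RB
np.savez("top1.npz",p=p,d=d,K=K,T=T)
m=(P[...,2]>.116)&(P[...,2]<.125)&(abs(P[...,1])<.012)&(P[...,0]>-.035)&(P[...,0]<.02)
print(m.sum(),np.percentile(P[m],[3,50,97],axis=0).round(4).tolist())
m=(P[...,2]>.103)&(P[...,2]<.111)&(abs(P[...,1])<.009)&(P[...,0]>-.045)&(P[...,0]<.03)
print(m.sum(),np.percentile(P[m],[3,50,97],axis=0).round(4).tolist())
```

```text
t 5.65 box [ 62.1  -1.3 107.5] rot [-180.     0.   174.2] F [ 1.8 -2.7  5. ] w 14.1 gf 15.0Traceback (most recent call last):
  File "<stdin>", line 6, in <module>
    return _quantile_unchecked(
        a, q, axis, out, overwrite_input, method, keepdims, weights)
    return _ureduce(a,
                    func=_quantile_ureduce_func,
    ...<5 lines>...
                    overwrite_input=overwrite_input,
                    method=method)
    r = func(a, **kwargs)
    result = _quantile(arr,
                       quantiles=q,
    ...<2 lines>...
                       out=out,
                       weights=wgt)
    slices_having_nans = np.isnan(arr[-1, ...])
                                  ~~~^^^^^^^^^
IndexError: index -1 is out of bounds for axis 0 with size 0
```

Arm hides the keeper; go on by feel.

Request:
{"api": "arm_command", "payload": {"series": [[[0.5,0,0],0],[[1,0,0],0],[[1,0,0],0],[[1,0,0],0],[[1,0,0],0]]}}

```text
time_s: 6.2
tool_pos: [0.6092, 0.088, 0.1075]
tool_rot: [-180.0, 0.0, 174.1]
force: [0.9, -4.7, 5.6]
grip_width: 0.0138
grasp_force: 15.0
```

Request:
{"api": "arm_command", "payload": {"series": [[[0.5,0,0],0],[[1,0,0],0],[[1,0,0],0],[[1,0,0],0],[[1,0,0],0]]}}

```text
time_s: 6.7
tool_pos: [0.6084, 0.0881, 0.1075]
tool_rot: [-180.0, 0.1, 174.1]
force: [1.7, -4.1, 5.5]
grip_width: 0.0138
grasp_force: 15.0
```

```bash
python3 st.py
```

```text
t 6.7 box [ 60.4  -1.3 107.5] rot [-1.800e+02  1.000e-01  1.741e+02] F [ 2.1 -3.9  5.5] w 13.8 gf 15.0
```

Request:
{"api": "arm_command", "payload": {"series": [[[0.5,0,0],0],[[1,0,0],0],[[1.5,0,0],0],[[1.5,0,0],0],[[1.5,0,0],0]]}}

```text
time_s: 7.2
tool_pos: [0.6079, 0.0881, 0.1075]
tool_rot: [-180.0, 0.2, 174.1]
force: [4.7, -3.1, 2.8]
grip_width: 0.0139
grasp_force: 15.0
```

Request:
{"api": "arm_command", "payload": {"series": [[[0.5,0,0],0],[[1,0,0],0],[[1,0,0],0],[[1,0,0],0],[[1,0,0],0]]}}

```text
time_s: 7.7
tool_pos: [0.6075, 0.0882, 0.1076]
tool_rot: [-180.0, 0.3, 174.1]
force: [6.4, -3.6, 2.9]
grip_width: 0.014
grasp_force: 15.0
```

```bash
python3 st.py
```

```text
t 7.7 box [ 59.5  -1.3 107.6] rot [-180.     0.3  174.1] F [ 6.7 -2.9  2.9] w 14.0 gf 15.0
```

Request:
{"api": "arm_command", "payload": {"series": [[[0,0,0],0],[[0,0,0],0],[[0,0,0],0],[[0,0,-5],0],[[0,0,-20],0]], "grip": -0.1}}

```text
time_s: 8.2
tool_pos: [0.604, 0.0892, 0.1258]
tool_rot: [-180.0, -0.2, 174.2]
force: [0.1, 0.3, -0.3]
grip_width: 0.044
grasp_force: 0.0
```

Request:
{"api": "arm_command", "payload": {"series": [[[0,0,-40],0],[[0,0,-80],0],[[0,0,-110],0],[[0,0,-130],0],[[0,0,-130],0]]}}

```text
time_s: 8.7
tool_pos: [0.6075, 0.0892, 0.2622]
tool_rot: [179.8, 0.4, 174.2]
force: [0.9, -0.2, 1.0]
grip_width: 0.0478
grasp_force: 0.0
```

Request:
{"api": "arm_command", "payload": {"series": [[[0,0,0],0],[[0,0,0],0],[[0,0,0],0],[[0,0,0],0],[[0,0,0],0]]}}

```text
time_s: 9.2
tool_pos: [0.6053, 0.0889, 0.2562]
tool_rot: [-180.0, -0.1, 174.2]
force: [-0.2, -0.4, 0.3]
grip_width: 0.0477
grasp_force: 0.0
```

Run:
```python
from h import *
import st; st.st()
p,d,K,T=cam("wrist"); cv2.imwrite("pics/w2.png",p); np.savez("w2.npz",p=p,d=d,K=K,T=T)
P=(pts(d,K,T)-O)@RB
def sh(n,zl,zh,xl,xh,yw=.012):
    m=(d>0)&(P[...,2]>zl)&(P[...,2]<zh)&(abs(P[...,1])<yw)&(P[...,0]>xl)&(P[...,0]<xh)
    if m.sum()>5: print(n,m.sum(),np.percentile(P[m],[3,50,97],axis=0).round(4).tolist())
sh("lip",.116,.125,-.04,.02); sh("plate",.103,.111,-.045,.03); sh("knob",.113,.125,.03,.09); sh("roller",.195,.225,-.05,0,.02); sh("bumper",.108,.12,-.125,-.095);sh('lever',.13,.165,-.07,-.01,.007)
```

```text
t 9.2 box [ 57.2  -0.8 256.2] rot [-1.800e+02 -1.000e-01  1.742e+02] F [-0.2 -0.4  0.3] w 47.7 gf 0.0
lip 30 [[-0.0169, -0.0097, 0.1179], [-0.0165, 0.0018, 0.119], [-0.0161, 0.0072, 0.12]]
plate 505 [[-0.0163, -0.0117, 0.1052], [-0.0086, -0.0005, 0.1067], [-0.0016, 0.01, 0.1084]]
knob 416 [[0.0518, -0.008, 0.115], [0.0611, -0.0014, 0.1181], [0.0713, 0.0053, 0.12]]
roller 920 [[-0.0324, -0.0084, 0.1979], [-0.0249, -0.0012, 0.2113], [-0.0166, 0.0057, 0.2136]]
bumper 147 [[-0.1066, -0.0063, 0.1093], [-0.1038, -0.0012, 0.1124], [-0.101, 0.0039, 0.1137]]
lever 369 [[-0.0582, -0.0068, 0.1305], [-0.0479, 0.0002, 0.134], [-0.0409, 0.0065, 0.143]]
```

View pics/w2.png

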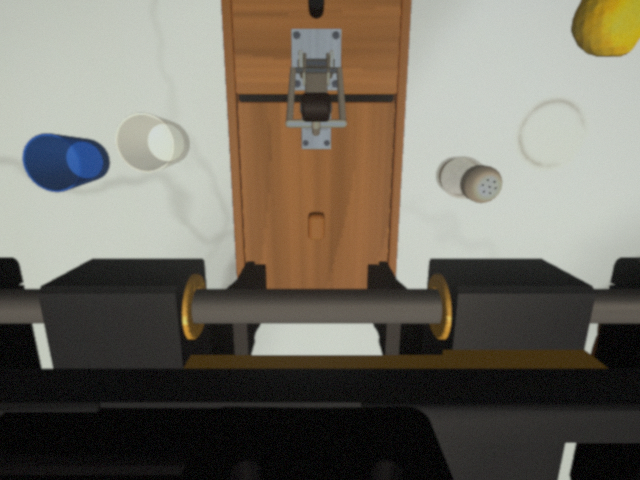

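```bash
python3 st.py [-24.5,-1.3,250] [-24.5,-1.3,208]
```

```text
t 9.25 box [ 57.3  -0.8 256.4] rot [-180.    -0.   174.2] F [ 0.5  0.5 -0.1] w 47.7 gf 0.0
-> [-24.5, -1.3, 250] [81.8 -0.5  6.5] turn -0.001
-> [-24.5, -1.3, 208] [81.7 -0.5 48.5] turn -0.001
```

Request:
{"api": "arm_command", "payload": {"series": [[[16,0,0],0],[[32,0,0],0],[[48,0,0],0],[[65,0,0],0],[[82,0,0],0]]}}

```text
time_s: 9.75
tool_pos: [0.5233, 0.0972, 0.2568]
tool_rot: [-180.0, -0.0, 174.2]
force: [0.3, -0.0, -0.3]
grip_width: 0.0479
grasp_force: 0.0
```

Request:
{"api": "arm_command", "payload": {"series": [[[0,0,0],0],[[0,0,0],0],[[0,0,0],0],[[0,0,0],0],[[0,0,0],0]]}}

```text
time_s: 10.25
tool_pos: [0.5244, 0.0971, 0.2567]
tool_rot: [-180.0, -0.0, 174.1]
force: [0.9, 0.1, -0.5]
grip_width: 0.0481
grasp_force: 0.0
```

```bash
python3 st.py [-24.5,-1.3,208]
```

```text
t 10.25 box [-24.1  -0.9 256.7] rot [-180.    -0.   174.1] F [ 0.9  0.2 -0.5] w 48.1 gf 0.0
-> [-24.5, -1.3, 208] [ 0.4 -0.4 48.7] turn -0.001
```

Request:
{"api": "arm_command", "payload": {"series": [[[0,0,12],0],[[0,0,25],0],[[0,0,38],0],[[0,0,48],0],[[0,0,48],0]]}}

```text
time_s: 10.75
tool_pos: [0.5227, 0.0969, 0.2065]
tool_rot: [-179.9, -0.2, 174.2]
force: [-0.2, -0.7, -0.3]
grip_width: 0.0477
grasp_force: 0.0
```

Request:
{"api": "arm_command", "payload": {"series": [[[0,0,0],0],[[0,0,0],0],[[0,0,0],0],[[0,0,0],0],[[0,0,0],0]], "grip": 1, "grip_force": 15}}

```text
time_s: 11.25
tool_pos: [0.5242, 0.0973, 0.2093]
tool_rot: [180.0, 0.0, 174.2]
force: [-0.3, 0.0, 0.2]
grip_width: 0.0157
grasp_force: 0.3
```

```bash
cat > kin.py <<'E'
import numpy as np
PV=np.array([-64.5,112.]) # pivot in measured box frame, mm
def fk(th,el): # lever angle, loop elevation
    d=np.array([-np.cos(th),np.sin(th)]);n=np.array([np.sin(th),np.cos(th)])
    h=PV+19.6*d-4.2*n; u=np.array([np.cos(el),np.sin(el)]);w=np.array([-u[1],u[0]])
    return h,h+60*u,h+78*u+24*w
from scipy.optimize import fsolve
def forbar(b,g=(1.8,-.4)):
    s=fsolve(lambda s:fk(*s)[1]-b,g); return s,fk(*s)[2]
def forroll(r,g=(2.1,.5)):
    s=fsolve(lambda s:fk(*s)[2]-r,g); return s,fk(*s)[1]
E
python3 - <<'E'
from kin import *
print(fk(2.18,.89))
foot=-22
for b in((foot+14,150),(foot+14,130),(foot+14,118),(foot+14,109.5),(foot+10,109.5),(foot+6,109.5),(foot+2.5,109.5)): s,r=forbar(b); print(b,s.round(2),r.round(1))
for e in(.9,.7,.5,.3,.1): print(e,[x.round(1) for x in fk(2.18,e)[1:]], [x.round(1) for x in fk(2.0,e)[1:]])
E
python3 st.py
```

```text
(array([-56.72903099, 130.47733857]), array([-18.9643094 , 177.10164342]), array([-26.28461486, 206.19482352]))
(-8, 150) [1.74 0.3 ] [  2.  178.3]
(-8, 130) [ 1.61 -0.03] [ 10.7 153.5]
(-8, 118) [ 1.69 -0.23] [ 15.1 137.2]
(-8, 109.5) [ 1.83 -0.38] [ 17.7 125. ]
(-12, 109.5) [ 1.62 -0.38] [ 13.6 125.1]
(-16, 109.5) [ 1.39 -0.36] [  9.3 125.7]
(-19.5, 109.5) [ 1.14 -0.31] [  5.  126.8]
0.9 [array([-19.4, 177.5]), array([-27. , 206.5])] [array([-22.9, 178.6]), array([-30.5, 207.6])]
0.7 [array([-10.8, 169.1]), array([-12.5, 199.1])] [array([-14.3, 170.2]), array([-16. , 200.2])]
0.5 [array([ -4.1, 159.2]), array([  0.2, 188.9])] [array([ -7.5, 160.3]), array([ -3.2, 190. ])]
0.3 [array([  0.6, 148.2]), array([ 10.7, 176.5])] [array([ -2.8, 149.3]), array([  7.3, 177.5])]
0.1 [array([  3. , 136.5]), array([ 18.5, 162.1])] [array([ -0.5, 137.6]), array([ 15.1, 163.2])]
t 11.25 box [-24.4  -0.7 209.3] rot [180.    0.  174.2] F [-0.3  0.   0.2] w 15.7 gf 0.3
```

Request:
{"api": "arm_command", "payload": {"series": [[[0,0,0],0],[[-6,0,3],0],[[-12,0,7],0],[[-19,0,12],0],[[-25,0,17],0]]}}

```text
time_s: 11.75
tool_pos: [0.5503, 0.0944, 0.1918]
tool_rot: [180.0, 0.1, 174.1]
force: [1.7, -1.3, 1.3]
grip_width: 0.015
grasp_force: 15.0
```

```bash
python3 st.py
```

```text
t 11.75 box [  1.9  -1.  191.8] rot [1.800e+02 1.000e-01 1.741e+02] F [ 1.9 -1.1  1.3] w 15.0 gf 15.0
```

Request:
{"api": "arm_command", "payload": {"series": [[[-5,0,7],0],[[-9,0,14],0],[[-12,0,22],0],[[-14,0,31],0],[[-15,0,40],0]]}}

```text
time_s: 12.25
tool_pos: [0.5663, 0.0927, 0.152]
tool_rot: [180.0, 0.3, 174.1]
force: [4.6, -2.4, 1.1]
grip_width: 0.0148
grasp_force: 15.0
```

Run:
```python
from h import *
import st; st.st()
from kin import *
b=w2box(env.get_obs()['tool_pos'])*1000
for dx in(0,-1.5): print(forroll((b[0]+dx,b[2]-3),(1.7,-.1)))
p,d,K,T=cam("wrist"); np.savez("w3.npz",p=p,d=d,K=K,T=T); 
q,d2,_,_=cam("scene"); cv2.imwrite("pics/s3.png",np.vstack([cv2.resize(q[180:300,220:400],(700,466),interpolation=cv2.INTER_CUBIC)]))
```

```text
t 12.25 box [ 18.  -1. 152.] rot [180.    0.3 174.1] F [ 4.8 -1.9  1.1] w 14.8 gf 15.0
(array([ 1.91985162, -0.08631583]), array([ -1.96669777, 126.6819678 ]))
(array([ 1.84298323, -0.08823404]), array([ -3.50955007, 126.720377  ]))
```

View pics/s3.png

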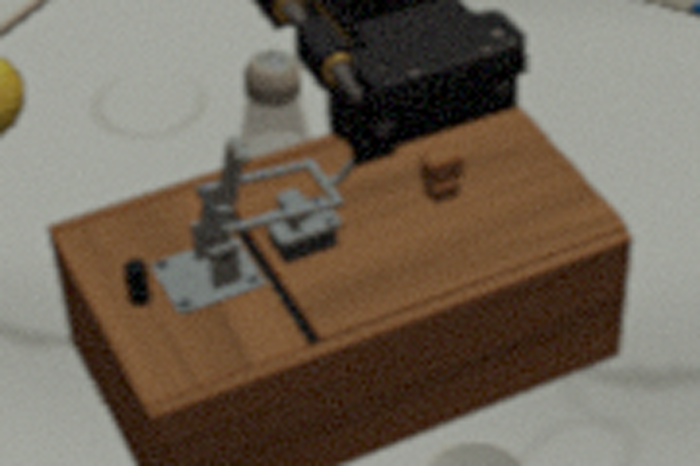

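Request:
{"api": "arm_command", "payload": {"series": [[[0.5,0,4],0],[[1,0,8],0],[[1,0,12],0],[[1,0,15],0],[[1,0,15],0]]}}

```text
time_s: 12.85
tool_pos: [0.5621, 0.0931, 0.1362]
tool_rot: [-180.0, -0.1, 174.2]
force: [1.7, -2.4, 0.0]
grip_width: 0.015
grasp_force: 15.0
```

```bash
cat > k2.py <<'E'
from h import *
import st; st.st()
from kin import *
b=w2box(env.get_obs()['tool_pos'])*1000
for dx in(0,-1.5): print(*forroll((b[0]+dx,b[2]-3),(1.7,-.2)))
E
python3 k2.py
```

```text
t 12.85 box [ 13.8  -1.  136.2] rot [-1.800e+02 -1.000e-01  1.742e+02] F [ 1.9 -2.2  0. ] w 15.0 gf 15.0
[ 1.61755436 -0.28150958] [-10.14105624 115.10652275]
[ 1.54143958 -0.27775177] [-11.57304071 115.01661764]
```

Request:
{"api": "arm_command", "payload": {"series": [[[-1.5,0,0],0],[[-3,0,0],0],[[-3.5,0,1.5],0],[[-3.5,0,3],0],[[-3.5,0,4],0]]}}

```text
time_s: 13.35
tool_pos: [0.5655, 0.0929, 0.1324]
tool_rot: [-180.0, -0.1, 174.2]
force: [-3.7, -1.8, -0.9]
grip_width: 0.0148
grasp_force: 15.0
```

```bash
python3 k2.py
```

```text
t 13.35 box [ 17.2  -0.8 132.4] rot [-1.800e+02 -1.000e-01  1.742e+02] F [-3.5 -2.2 -0.9] w 14.8 gf 15.0
[ 1.78662172 -0.33129523] [ -7.66783607 112.52863938]
[ 1.71165236 -0.33069204] [ -9.15767392 112.5136669 ]
```

Now down in small steps until Fz rises.

Request:
{"api": "arm_command", "payload": {"series": [[[0,0,0.7],0],[[0,0,1.4],0],[[0,0,2],0],[[0,0,2],0],[[0,0,2],0]]}}

```text
time_s: 13.85
tool_pos: [0.5664, 0.0929, 0.131]
tool_rot: [180.0, 0.0, 174.2]
force: [-3.8, -2.0, -0.7]
grip_width: 0.0145
grasp_force: 15.0
```

Request:
{"api": "arm_command", "payload": {"series": [[[0,0,0.5],0],[[0,0,1],0],[[0,0,1],0],[[0,0,1],0],[[0,0,1],0]]}}

```text
time_s: 14.35
tool_pos: [0.5666, 0.0929, 0.1301]
tool_rot: [180.0, 0.0, 174.2]
force: [-2.8, -3.3, 0.2]
grip_width: 0.0147
grasp_force: 15.0
```

```bash
python3 k2.py
```

```text
t 14.35 box [ 18.2  -0.8 130.1] rot [180.    0.  174.2] F [-2.4 -3.6  0.2] w 14.7 gf 15.0
[ 1.84490996 -0.35901257] [ -7.06294441 110.92416215]
[ 1.77015272 -0.35948411] [ -8.57055491 110.9360868 ]
```

Request:
{"api": "arm_command", "payload": {"series": [[[0,0,0.5],0],[[0,0,1],0],[[0,0,1.5],0],[[0,0,1.5],0],[[0,0,1.5],0]]}}

```text
time_s: 14.85
tool_pos: [0.5667, 0.0928, 0.1286]
tool_rot: [180.0, 0.1, 174.2]
force: [-0.5, -2.8, -0.7]
grip_width: 0.0148
grasp_force: 15.0
```

Request:
{"api": "arm_command", "payload": {"series": [[[0,0,0.5],0],[[0,0,1],0],[[0,0,1],0],[[0,0,1],0],[[0,0,1],0]]}}

```text
time_s: 15.35
tool_pos: [0.5668, 0.0928, 0.128]
tool_rot: [180.0, 0.1, 174.2]
force: [-1.2, -3.1, 5.0]
grip_width: 0.0145
grasp_force: 15.0
```

```bash
python3 k2.py
```

```text
t 15.35 box [ 18.4  -0.8 128. ] rot [1.800e+02 1.000e-01 1.742e+02] F [-0.8 -3.2  5. ] w 14.5 gf 15.0
[ 1.86284399 -0.38410157] [ -7.25091808 109.4957227 ]
[ 1.78820446 -0.38490406] [ -8.76335329 109.516337  ]
```

Request:
{"api": "arm_command", "payload": {"series": [[[1.5,0,-0.5],0],[[3,0,-0.6],0],[[4.5,0,-0.7],0],[[6,0,-0.9],0],[[6,0,-0.9],0]]}}

```text
time_s: 15.85
tool_pos: [0.5614, 0.0934, 0.1285]
tool_rot: [180.0, 0.2, 174.2]
force: [2.3, -3.6, 0.7]
grip_width: 0.0144
grasp_force: 15.0
```

```bash
python3 k2.py
```

```text
t 15.85 box [ 13.   -0.8 128.5] rot [180.    0.2 174.2] F [ 2.7 -3.3  0.7] w 14.4 gf 15.0
[ 1.58930326 -0.37398575] [-12.48384733 109.75465408]
[ 1.51104137 -0.36956048] [-13.9138325  109.64185954]
```

Request:
{"api": "arm_command", "payload": {"series": [[[1,0,0],0],[[2,0,-0.1],0],[[3,0,-0.3],0],[[4,0,-0.5],0],[[4,0,-0.5],0]]}}

```text
time_s: 16.35
tool_pos: [0.5574, 0.0938, 0.1291]
tool_rot: [180.0, 0.1, 174.2]
force: [4.0, -3.1, -0.1]
grip_width: 0.0145
grasp_force: 15.0
```

```bash
python3 k2.py
```

```text
t 16.35 box [  9.   -0.8 129.1] rot [1.800e+02 1.000e-01 1.742e+02] F [ 4.3 -2.7 -0.1] w 14.5 gf 15.0
[ 1.37319806 -0.35062894] [-16.11663201 109.784766  ]
[ 1.28805272 -0.34150085] [-17.46627838 109.55589227]
```

Request:
{"api": "arm_command", "payload": {"series": [[[0.7,0,-0.1],0],[[1.4,0,-0.3],0],[[2,0,-0.5],0],[[2,0,-0.5],0],[[2,0,-0.5],0]]}}

```text
time_s: 16.85
tool_pos: [0.5555, 0.094, 0.1297]
tool_rot: [180.0, 0.1, 174.2]
force: [4.1, -2.2, 1.3]
grip_width: 0.015
grasp_force: 15.0
```

```bash
python3 k2.py
```

```text
t 16.85 box [  7.1  -0.8 129.7] rot [1.800e+02 1.000e-01 1.742e+02] F [ 4.3 -1.8  1.3] w 15.0 gf 15.0
[ 1.26055597 -0.33190385] [-17.75770639 109.8314791 ]
[ 1.17026408 -0.32000134] [-19.05569222 109.53704488]
```

Request:
{"api": "arm_command", "payload": {"series": [[[0.7,0,-0.1],0],[[1.4,0,-0.3],0],[[2,0,-0.5],0],[[2,0,-0.5],0],[[2,0,-0.5],0]]}}

```text
time_s: 17.35
tool_pos: [0.5542, 0.0941, 0.1303]
tool_rot: [180.0, 0.2, 174.1]
force: [5.8, -3.9, -0.1]
grip_width: 0.0145
grasp_force: 15.0
```

```bash
python3 k2.py
```

```text
t 17.35 box [  5.8  -0.9 130.3] rot [180.    0.2 174.1] F [ 6.2 -3.3 -0.1] w 14.5 gf 15.0
[ 1.18187471 -0.31413899] [-18.75471033 110.00377884]
[ 1.08741874 -0.3001539 ] [-20.01088672 109.66235308]
```

Request:
{"api": "arm_command", "payload": {"series": [[[0.5,0,-0.1],0],[[1,0,-0.2],0],[[1.5,0,-0.3],0],[[1.5,0,-0.3],0],[[1.5,0,-0.3],0]]}}

```text
time_s: 17.85
tool_pos: [0.5534, 0.0941, 0.1307]
tool_rot: [180.0, 0.3, 174.1]
force: [8.0, -3.8, -1.2]
grip_width: 0.0147
grasp_force: 15.0
```

```bash
python3 k2.py
```

```text
t 17.85 box [  5.   -0.9 130.7] rot [180.    0.3 174.1] F [ 8.3 -2.9 -1.2] w 14.7 gf 15.0
[ 1.13328497 -0.30176328] [-19.31981839 110.14211384]
[ 1.03599152 -0.28642418] [-20.54752339 109.7711547 ]
```

Request:
{"api": "arm_command", "payload": {"series": [[[-0.5,0,0],0],[[-0.5,0,0],0],[[-0.5,0,0],0],[[-0.5,0,-5],0],[[-0.5,0,-20],0]], "grip": -0.1}}

```text
time_s: 18.35
tool_pos: [0.5499, 0.0946, 0.1493]
tool_rot: [-179.9, -0.2, 174.2]
force: [-0.7, -0.4, 0.1]
grip_width: 0.0443
grasp_force: 0.0
```

Request:
{"api": "arm_command", "payload": {"series": [[[0,0,-20],0],[[0,0,-50],0],[[0,0,-80],0],[[0,0,-100],0],[[0,0,-100],0]]}}

```text
time_s: 18.85
tool_pos: [0.5533, 0.0949, 0.255]
tool_rot: [179.8, 0.4, 174.2]
force: [0.9, -0.7, -0.6]
grip_width: 0.0478
grasp_force: 0.0
```

Run:
```python
from h import *
import st; st.st()
q,d,K,T=cam("scene"); P=(pts(d,K,T)-O)@RB
cv2.imwrite("pics/s4.png",cv2.resize(q[190:290,230:380],(750,500),interpolation=cv2.INTER_CUBIC))
m=(P[...,2]>.135)&(P[...,2]<.2)&(abs(P[...,1])<.012)&(P[...,0]<-.03)&(P[...,0]>-.13)
print(m.sum(),np.percentile(P[m],[3,50,97],axis=0).round(4).tolist())
```

```text
t 18.85 box [ 4.80e+00 -1.00e-01  2.55e+02] rot [179.8   0.4 174.2] F [ 0.9 -0.6 -0.6] w 47.8 gf 0.0
68 [[-0.0861, -0.0116, 0.1354], [-0.0804, -0.0077, 0.1548], [-0.0702, 0.0045, 0.1656]]
```

View pics/s4.png

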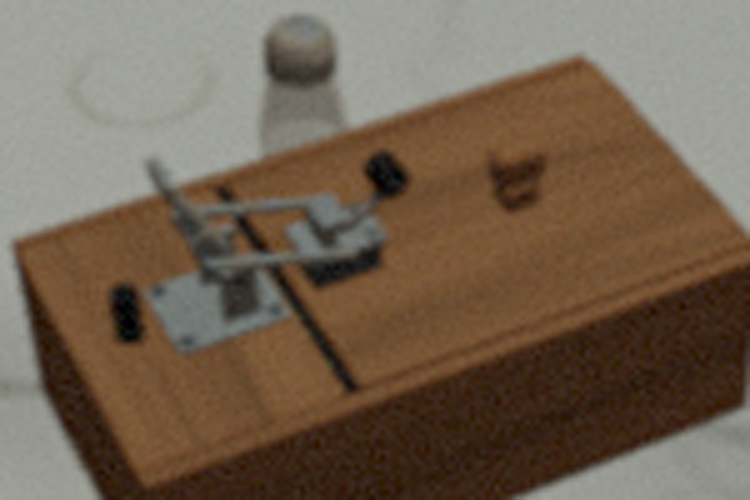

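Request:
{"api": "arm_command", "payload": {"series": [[[16,-0.5,0],0],[[32,-1,0],0],[[50,-1,5],0],[[66,-1,15],0],[[66,-1,40],0]], "grip": 1}}

```text
time_s: 19.4
tool_pos: [0.4847, 0.101, 0.2108]
tool_rot: [179.9, 0.1, 174.2]
force: [1.1, -0.4, 0.3]
grip_width: 0.0159
grasp_force: 0.0
```

Request:
{"api": "arm_command", "payload": {"series": [[[0,0,15],0],[[0,0,30],0],[[0,0,42],0],[[0,0,42],0],[[0,0,42],0]]}}

```text
time_s: 19.9
tool_pos: [0.4854, 0.1001, 0.168]
tool_rot: [-180.0, -0.0, 174.2]
force: [0.4, -0.4, 0.7]
grip_width: 0.0003
grasp_force: 0.0
```

Run:
```python
import st,numpy as np
st.st([-62.5,-1,172])
for th in np.arange(1.2,-.01,-.1):
    d=np.array([-np.cos(th),np.sin(th)]);n=np.array([np.sin(th),np.cos(th)])
    c=np.array([-64.5,112])+51*d+5*n+[9.5,8]; print(round(th,2),c.round(1))
```

```text
t 19.9 box [-63.2  -1.8 168. ] rot [-180.    -0.   174.2] F [ 0.4 -0.3  0.7] w 0.3 gf 0.0
-> [-62.5, -1, 172] [-0.7  0.8 -4. ] turn -0.001
1.2 [-68.8 169.3]
1.1 [-73.7 167.7]
1.0 [-78.3 165.6]
0.9 [-82.8 163.1]
0.8 [-86.9 160.1]
0.7 [-90.8 156.7]
0.6 [-94.3 152.9]
0.5 [-97.4 148.8]
0.4 [-100.   144.5]
0.3 [-102.2  139.8]
0.2 [-104.  135.]
0.1 [-105.2  130.1]
-0.0 [-106.  125.]
```

Request:
{"api": "arm_command", "payload": {"series": [[[5,0.8,-1],0],[[10.5,0.8,0.3],0],[[15,0.8,2.4],0],[[19.5,0.8,5],0],[[23.7,0.8,8],0]]}}

```text
time_s: 20.4
tool_pos: [0.4627, 0.1036, 0.1609]
tool_rot: [179.9, 0.2, 174.2]
force: [3.3, -0.8, 2.3]
grip_width: 0.0006
grasp_force: 1.5
```

```bash
python3 st.py [-98,-1,148]
```

```text
t 20.4 box [-86.2  -0.6 160.9] rot [179.9   0.2 174.2] F [ 3.4 -0.5  2.3] w 0.6 gf 1.5
-> [-98, -1, 148] [11.9 -0.4 12.8] turn -0.001
```

Request:
{"api": "arm_command", "payload": {"series": [[[4,0,3.4],0],[[7.4,0,7],0],[[10.4,0,11],0],[[11.8,0,13.4],0],[[11.8,0,13.4],0]]}}

```text
time_s: 20.9
tool_pos: [0.4495, 0.1047, 0.1459]
tool_rot: [-180.0, -0.1, 174.2]
force: [2.4, 0.5, -0.1]
grip_width: 0.0004
grasp_force: 0.7
```

```bash
python3 st.py [-103,-1,137]
```

```text
t 20.9 box [-99.4  -0.9 145.9] rot [-1.800e+02 -1.000e-01  1.742e+02] F [ 2.3  0.7 -0.1] w 0.4 gf 0.7
-> [-103, -1, 137] [ 3.6 -0.1  8.9] turn -0.0
```

Request:
{"api": "arm_command", "payload": {"series": [[[1,0,2],0],[[2,0,4],0],[[3,0,6],0],[[3.6,0,8],0],[[3.6,0,8],0]]}}

```text
time_s: 21.4
tool_pos: [0.4462, 0.1048, 0.1382]
tool_rot: [-180.0, -0.1, 174.2]
force: [0.9, -0.7, -0.5]
grip_width: 0.0008
grasp_force: 0.3
```

Run:
```python
from h import *
import st; st.st([-104,-1,134])
q,d,K,T=cam("scene")
cv2.imwrite("pics/s5.png",cv2.resize(q[190:290,230:380],(600,400),interpolation=cv2.INTER_CUBIC))
```

```text
t 21.4 box [-102.7   -1.   138.2] rot [-1.800e+02 -1.000e-01  1.742e+02] F [ 0.9 -0.6 -0.5] w 0.8 gf 0.3
-> [-104, -1, 134] [1.2 0.  4.2] turn -0.0
```

View pics/s5.png

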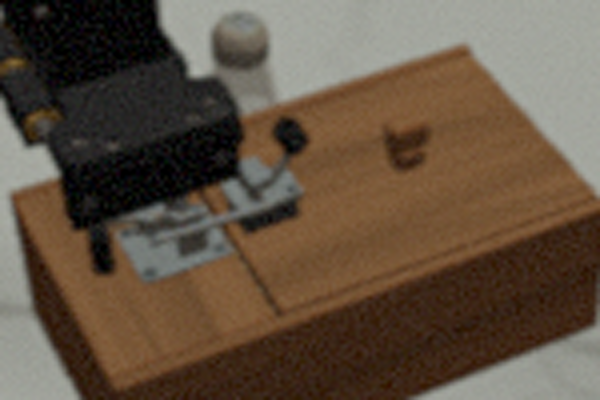

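Request:
{"api": "arm_command", "payload": {"series": [[[-2,0,-5],0],[[-2,0,-30],0],[[-2,0,-60],0],[[-2,0,-90],0],[[-2,0,-110],0]]}}

```text
time_s: 21.95
tool_pos: [0.4493, 0.1046, 0.2512]
tool_rot: [180.0, 0.1, 174.2]
force: [0.2, 0.2, -0.5]
grip_width: 0.0004
grasp_force: 0.0
```

Run:
```python
from h import *
import st; st.st([-104,-1,134])
q,d,K,T=cam("scene");P=(pts(d,K,T)-O)@RB
cv2.imwrite("pics/s6.png",cv2.resize(q[190:290,230:380],(600,400),interpolation=cv2.INTER_CUBIC))
w,d,K,T=cam("wrist");P=(pts(d,K,T)-O)@RB
def sh(n,zl,zh,xl,xh,yw=.008):
    m=(d>0)&(P[...,2]>zl)&(P[...,2]<zh)&(abs(P[...,1])<yw)&(P[...,0]>xl)&(P[...,0]<xh)
    if m.sum()>5: print(n,m.sum(),np.percentile(P[m],[3,50,97],axis=0).round(4).tolist())
sh("lever",.1,.18,-.13,-.085);sh("plate",.1,.111,-.045,.03,.012); sh("liptop",.116,.125,-.05,0)
sh("knob",.113,.125,.03,.09,.012)
```

```text
t 21.95 box [-99.7  -1.  251.2] rot [1.800e+02 1.000e-01 1.742e+02] F [ 0.2  0.2 -0.5] w 0.4 gf 0.0
-> [-104, -1, 134] [ 4.600e+00 -1.000e-01  1.172e+02] turn -0.001
lever 765 [[-0.1188, -0.0075, 0.1213], [-0.1028, -0.0004, 0.1256], [-0.0861, 0.0069, 0.1322]]
```

View pics/s6.png

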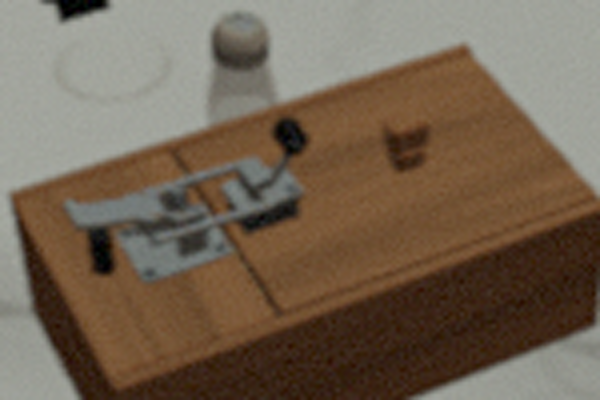

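Request:
{"api": "arm_command", "payload": {"series": [[[3,0,30],0],[[3,0,60],0],[[3,0,85],0],[[3,0,102],0],[[3,0,107],0]]}}

```text
time_s: 22.55
tool_pos: [0.4435, 0.1042, 0.1388]
tool_rot: [-179.9, -0.3, 174.2]
force: [-1.1, 0.4, 1.9]
grip_width: 0.0005
grasp_force: 0.4
```

Request:
{"api": "arm_command", "payload": {"series": [[[0.2,0,1],0],[[0.5,0,2],0],[[0.8,0,3],0],[[1,0,4],0],[[1,0,5],0]]}}

```text
time_s: 23.05
tool_pos: [0.4452, 0.1053, 0.1373]
tool_rot: [180.0, 0.1, 174.2]
force: [0.2, -0.2, 0.7]
grip_width: 0.0006
grasp_force: 0.3
```

```bash
python3 st.py [-104.5,-1,133]
```

```text
t 23.05 box [-103.7   -0.7  137.3] rot [1.800e+02 1.000e-01 1.742e+02] F [ 0.3 -0.1  0.7] w 0.6 gf 0.3
-> [-104.5, -1, 133] [ 0.8 -0.3  4.3] turn -0.001
```

Request:
{"api": "arm_command", "payload": {"series": [[[0.2,0,1],0],[[0.4,0,2],0],[[0.6,0,3],0],[[0.8,0,4],0],[[0.8,0,4],0]]}}

```text
time_s: 23.55
tool_pos: [0.4438, 0.1052, 0.1325]
tool_rot: [-180.0, -0.0, 174.2]
force: [1.1, -0.4, 0.7]
grip_width: 0.0004
grasp_force: 0.1
```

```bash
python3 st.py [-104.5,-1,131]
```

```text
t 23.55 box [-105.1   -1.   132.5] rot [-180.    -0.   174.2] F [ 1.1 -0.3  0.7] w 0.4 gf 0.1
-> [-104.5, -1, 131] [-0.6 -0.   1.5] turn -0.001
```

Request:
{"api": "arm_command", "payload": {"series": [[[0,0,0.7],0],[[0,0,1.4],0],[[0,0,2],0],[[0,0,2.5],0],[[0,0,2.5],0]]}}

```text
time_s: 24.05
tool_pos: [0.4439, 0.1051, 0.1301]
tool_rot: [-180.0, -0.0, 174.2]
force: [-0.0, -0.4, 0.7]
grip_width: 0.0006
grasp_force: 0.0
```

Request:
{"api": "arm_command", "payload": {"series": [[[0,0,-10],0],[[0,0,-40],0],[[0,0,-70],0],[[0,0,-100],0],[[0,0,-120],0]]}}

```text
time_s: 24.55
tool_pos: [0.4448, 0.1054, 0.2535]
tool_rot: [179.9, 0.2, 174.2]
force: [0.3, 0.4, -0.5]
grip_width: 0.0008
grasp_force: 0.0
```

Run:
```python
from h import *
import st; st.st()
q,d,K,T=cam("scene")
cv2.imwrite("pics/s7.png",cv2.resize(q[190:290,230:380],(600,400),interpolation=cv2.INTER_CUBIC))
w,d,K,T=cam("wrist");P=(pts(d,K,T)-O)@RB
m=(d>0)&(P[...,2]>.11)&(P[...,2]<.18)&(abs(P[...,1])<.007)&(P[...,0]>-.13)&(P[...,0]<-.085)
S=P[m]; print(m.sum(),np.percentile(S,[3,50,97],axis=0).round(4).tolist(),np.polyfit(S[:,0],S[:,2],1))
```

```text
t 24.55 box [-104.2   -0.6  253.5] rot [179.9   0.2 174.2] F [ 0.3  0.4 -0.5] w 0.8 gf 0.0
733 [[-0.1208, -0.0066, 0.1155], [-0.1035, 0.0, 0.1171], [-0.0859, 0.0066, 0.1201]] [-0.05341793  0.11168649]
```

View pics/s7.png

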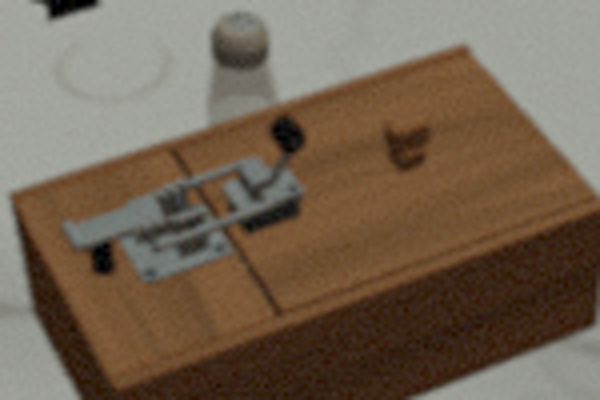

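Request:
{"api": "arm_command", "payload": {"series": [[[-30,0,-5],0],[[-60,0,-10],0],[[-90,0,-10],0],[[-120,0,-10],0],[[-150,0,-10],0]]}}

```text
time_s: 25.15
tool_pos: [0.5939, 0.0898, 0.2593]
tool_rot: [-180.0, -0.1, 174.2]
force: [-0.2, 0.1, 0.4]
grip_width: 0.0002
grasp_force: 0.0
```

Request:
{"api": "arm_command", "payload": {"series": [[[-5,0,0],0],[[-10,0,0],0],[[-10,0,0],0],[[-10,0,0],0],[[-10,0,0],0]]}}

```text
time_s: 25.65
tool_pos: [0.6025, 0.0892, 0.2606]
tool_rot: [180.0, 0.0, 174.2]
force: [0.2, 0.1, 0.4]
grip_width: 0.0002
grasp_force: 0.0
```

Run:
```python
from h import *
import st; st.st()
p,d,K,T=cam("wrist");P=(pts(d,K,T)-O)@RB
def sh(n,zl,zh,xl,xh,yl=-.012,yh=.012):
    m=(d>0)&(P[...,2]>zl)&(P[...,2]<zh)&(P[...,1]>yl)&(P[...,1]<yh)&(P[...,0]>xl)&(P[...,0]<xh)
    if m.sum()>5: print(n,m.sum(),np.percentile(P[m],[3,50,97],axis=0).round(4).tolist())
sh("lip",.116,.125,-.045,-.005); sh("plate",.103,.111,-.045,.03); sh("knob",.113,.125,.03,.09); sh("roller",.125,.16,-.03,.03)
sh("barL",.1,.118,-.04,.01,.0135,.02); sh("barR",.1,.118,-.04,.01,-.021,-.0145)
sh("lever",.11,.18,-.13,-.085,-.007,.007)
```

```text
t 25.65 box [ 54.3  -0.8 260.6] rot [180.    0.  174.2] F [0.2 0.1 0.4] w 0.2 gf 0.0
lip 345 [[-0.0309, -0.0096, 0.1177], [-0.0257, -0.0011, 0.1192], [-0.0204, 0.0074, 0.1204]]
plate 542 [[-0.0384, -0.0117, 0.1052], [-0.0289, 0.0013, 0.1067], [-0.0081, 0.0103, 0.1084]]
knob 393 [[0.0476, -0.0079, 0.1151], [0.0569, -0.0012, 0.1182], [0.0672, 0.0047, 0.12]]
roller 412 [[-0.0143, -0.0084, 0.1363], [-0.0073, -0.0011, 0.1407], [-0.0007, 0.0063, 0.1427]]
barL 117 [[-0.0395, 0.0139, 0.11], [-0.0313, 0.0155, 0.1115], [-0.0229, 0.0173, 0.1127]]
barR 132 [[-0.0395, -0.0194, 0.1099], [-0.0298, -0.0176, 0.1114], [-0.0222, -0.0147, 0.113]]
lever 701 [[-0.1088, -0.0069, 0.1152], [-0.0974, -0.0003, 0.1167], [-0.0858, 0.0063, 0.1182]]
```

```bash
python3 -c "
from h import *
print(env.sign_off())"
```

```text
the job is handed in; nothing more can be done
None
```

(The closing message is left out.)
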